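Make the second tap of a portable gas hob ready and hold it pressed for lighting

ROBOT

A 7-joint arm with a two-finger parallel gripper is mounted at the origin on a cart in front of the work surface, level with it; the furniture and walls round the work are solid. World frame = base frame: x ahead of the robot, y to its left, z up, the work surface at z = 0. Lengths are in m, angles in rad, forces in N, time in s.
With the tool pointing down it reaches from about 0.4 to 0.875 m from the base axis. Payload 19.3 kg.
Tool frame: the origin (TCP) lies at the very end of the fingers, on their centre line; the grasp point (between the pads) lies bot.pinch_z behind it (bot.pinch_z is the distance from the TCP to the grasp point, in m); z points along the fingers, y is the line along which they close (so a half turn about z gives the same grasp; the last joint's range is limited). The gripper opens to 85 mm and grips with 20 to 120 N. Pads are 22 mm wide; open, the fingers measure 114 mm over their backs; the gripper's body (76 mm by 85 mm) begins 54 mm behind the grasp point. The pads swing forward as they close: fully open they stand 13 mm farther back than shut.
Start: joints at [1.217, 0.521, -0.036, 1.599, 0.021, 1.021, -0.113], TCP at [0.175, -0.6, 0.231] pointing down, gripper open.
Joint ranges: [-2.91, 2.91], [-0.3, 2.13], [-1.5, 1.42], [0.17, 2.43], [-1.26, 4.41], [0.16, 1.93], [-2.52, 2.52]. Speed limits (rad/s): [1.89, 1.89, 2.39, 2.39, 3.01, 3.01, 3.01].

INTERFACE

Orientations are given as [roll, pitch, yaw] about the fixed x, y, z axes, in that order (R = Rz(yaw) Ry(pitch) Rx(roll)).
In Python, from workcell import bot, grab_frame, ticket gives the robot as it stands.
- The arm moves only by the tool arm_command, never from a script. Its argument "commands" is a list of rows, each a list of 3 entries, a list of its own where there are three numbers: the shift along the world's x, y, z in mm, then the turn about the world's z in rad, then the gripper command: -1 is fully open, 1 is shut, values between are in proportion. In form: [[[tx, ty, tz], roll, fingers], ...]. A call has 1 to 20 rows; each row shifts and turns the commanded pose from where the row before left it; what a row does not reach is not made up. A row lasts 1/10 s, in which the tool goes at most 50 mm and 8.59 degrees, less where a joint would pass 70% of its speed; a pose out of reach is approached as far as the arm can. A call with a gripper value outside its range is refused whole. The fingers move at their own pace and stop on an object; "newtons" is the grip in N (left out, the last holds). Time passes only in rows, so rows that do not move let the fingers close. It gives the time, the measured TCP pose, the force, the opening and the grip force at its end, in the units of the state.
- bot.observe(): the state, without advancing time (a new reading comes with each control period).
- grab_frame(name): name is "side" or "top"; returns a dict with "image" (384x512x3 uint8, red, green, blue), "vertical_fov" (degrees; the focal length in pixels is half the picture's height over the tangent of half this angle, whatever the lens; pixels are square), "cx", "cy" (the principal point, pixels), "R" (3x3) and "t" (3): a world point X has camera coordinates R X + t. Camera axes: x right, y down, z forward; pixel columns grow to the right and rows downward; lengths in m; the calibration is good to about 2 mm. A picture is of the moment at which its call begins. There is no depth.
- ticket.job_done(): hands the job in; it is judged then, once.
The state is a dict: "clock": time; "qpos": joint angles; "qd": joint speeds; "joint_efforts": joint torques, N m; "position": TCP position; "tool_rot": TCP orientation; "force": force on the tool from outside, world axes, zero at the start; "moment": the same for the moment, N m; "grip_width": finger opening in m; "finger_force": force on a finger pad.
Only numpy, scipy, OpenCV 4.12 (cv2) and the standard library are available. Lean on these libraries where they do the work, as an engineer would, in place of code of your own. Each camera call takes 0.05 s, during which the arm holds its last target. There are 200 camera calls.

TASK

One tap of the portable gas hob is still locked for carrying: draw its locking pin up out of the bore beside the bare spindle and park it in the open notch at the end of the same tap block, as has been done on the other tap. Then take the loose knob, turn it until the flat in its bore matches the flat of the spindle, push it fully home, and press the tap down to its stop and keep it pressed, as for lighting: finish with the knob still gripped and held down. Leave the things standing around where they are.

Things in the scene. Friction and masses are not known exactly. Their poses are not given: they have to be found in the camera images.
- hob: Portable white gas hob, 360 (x) x 300 mm, fixed on the left worktop; position and yaw vary. Origin: underside centre, z up. Along its right edge (-y) runs a low ledge with two alike grey tap blocks end to end, one in front (-x), one behind; one is finished (knob on, pin parked), the other is tap_block. Pan supports left of them stand 30 mm above the blocks' tops at most.
- tap_block: The unfinished tap block (the front or the rear one): 92 long (x) x 56 wide (y) x 26 mm high, fixed. Origin: underside centre, z up; its top is 26 mm above. On its centre line from front (-x) to rear: upright bare brass spindle at x = -20 mm, lock bore at x = +2 mm, parking notch at x = +31 mm.
- bore_mouth (a point): Centre of the lock bore's mouth, level with the block's top. Bore upright, 9.5 mm wide, through the block. Axes as tap_block.
- notch_seat (a point): Where to park the pin: notch centre, level with the block's top. A slot 11 mm wide (y) through the block's full height, open to the rear (+x), from 7 mm before this point to 15 mm behind it. Lower the pin in from above: the shank hangs in the slot, the flange rests on the top. Lips 2 mm high, 11.5 to 14.5 mm behind this point, keep the flange in. Axes as tap_block.
- spindle_tip (a point): Top centre of the bare spindle: brass, upright, 10 mm diameter, 19 mm above the block's top at rest, its flat 1.5 mm from its axis on its -x side, tapered over the top 3 mm. It can be pressed down but not turned. Axes as tap_block.
- lock_pin: Steel locking pin, 40 g, at first in the bore. Origin: centre of the flange's underside, z up. Below it a shank 8 mm diameter, 22 mm long, tip tapered; flange 18 mm diameter, 3 mm thick; above it a round grip 12 mm diameter, top 27 mm above the origin. The spindle stands 22 mm away (block's -x): close the fingers along the block's y. While in the bore it is in the knob's way.
- knob: Loose bright metal cooker knob, 50 g, standing on the range's black glass (z = 0). Origin: underside centre, z up. Round body 48 mm diameter, 14 mm high; on it a grip bar 13 mm thick (y), 44 mm long (x), from 14 to 36 mm above the origin; pointer: the bar's narrowed end with the black line, at -x. Starts within 1.4 rad of the heading it needs on the spindle.
- knob_seat (a point): Blind end of the knob's D bore, 13 mm above its underside; meets spindle_tip when home. Bore 11.6 mm wide, flat 2.3 mm from the axis on the pointer's side (-x), mouth widened 1 mm: fits only with the knob's axes parallel to the block's (pointer to the block's -x) within 0.12 rad. Knob's underside above the block's top: 6 mm when home, 1 mm with the tap at its stop.
- spindle (a joint): How far the spindle is pressed down, m: 0 at rest, 0.005 at the stop. A spring presses back with 4 N at rest and 8 N at the stop.
- pepper_mill: Bystander: dark wooden pepper mill, 58 mm diameter, 170 mm high, origin under its centre.
- spice_jar: Bystander: glass spice jar with a black lid, 41 mm diameter, 105 mm high, origin under its centre.
- lemon: Bystander: lemon, 71x53x51 mm, origin under its centre.
- mug: Bystander: green and white mug, 92x127x93 mm with its handle, origin under its middle.
- teaspoon: Bystander: steel teaspoon lying flat, 137x28x13 mm, origin under its middle.
Mind the look-alikes: they are no part of the job. What is meant by the knob is not purple, and is the smaller of those in its own colour.

How it is judged:
By the outcome, as a careful person would: the job done as asked, in the order asked, and still so for the second after the job is handed in, while the arm keeps its last pose, push and grip.
It also fails if it takes over 56 s, if anything falls off the work surface, if the arm or the gripper's body presses on something with over 40 N, if the wrist force passes 120 N, or if a joint passes its speed limit or range.

## Working session

There is one attempt and no reset: what is moved stays moved. The work goes in short steps, Python scripts to look and compute and a tool call to move; the robot and the scene stay as the last step left them, time stands still between calls to the robot, and variables do not carry over. Pictures are saved under pics/ and viewed, at most 10 in all, crops included, and the job is handed in when it is done.

Besides the shell and the picture viewer there is one more tool, called after "Call:" by a JSON object that holds its "method" and its "body", one argument or row to a line. arm_command: Moves the arm, as the interface text tells. Its arguments: {"type":"object","properties":{"commands":{"type":"array"},"newtons":{"type":"number"}},"required":["commands"]}

```bash
ls; mkdir -p pics; python3 - <<'E'
from workcell import bot, grab_frame
import cv2,numpy as np
s=bot.observe();print({k:np.round(v,3).tolist() for k,v in s.items()},bot.pinch_z)
for n in("side","top"):
    f=grab_frame(n);cv2.imwrite(f"pics/{n}0.png",cv2.resize(f["image"][:,:,::-1],(768,576),interpolation=cv2.INTER_CUBIC))
    print(n,f["vertical_fov"],f["cx"],f["cy"],np.round(f["R"],3).tolist(),np.round(f["t"],3), np.round(-f["R"].T@f["t"],3))
E
```

```text
pics
{'clock': 0.0, 'qpos': [1.217, 0.522, -0.036, 1.6, 0.021, 1.021, -0.113], 'qd': [-0.001, -0.001, 0.001, 0.001, 0.002, 0.002, 0.001], 'joint_efforts': [-0.003, -92.713, 1.977, -36.993, 0.017, 0.008, 0.0], 'position': [0.175, -0.6, 0.231], 'tool_rot': [-3.14, 0.0, 0.284], 'force': [-0.898, -0.89, -1.163], 'moment': [-0.071, -0.033, -0.059], 'finger_force': 0.0, 'grip_width': 0.086} 0.0187
side 56.9602708390883 256.532970764441 190.93177202488397 [[0.999, 0.046, 0.004], [0.029, -0.554, -0.832], [-0.036, 0.831, -0.555]] [-0.527  0.106  1.101] [ 0.563 -0.832  0.701]
top 51.21163638729533 255.64685416429262 193.22019691080567 [[-0.016, -1.0, -0.009], [-0.992, 0.017, -0.122], [0.122, 0.007, -0.993]] [0.096 0.554 1.364] [0.386 0.077 1.422]
```

View pics/side0.png

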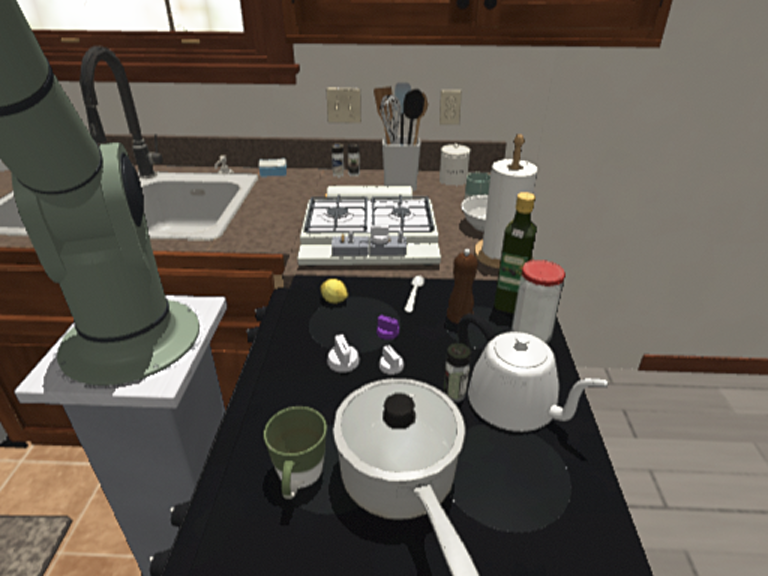

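View pics/top0.png

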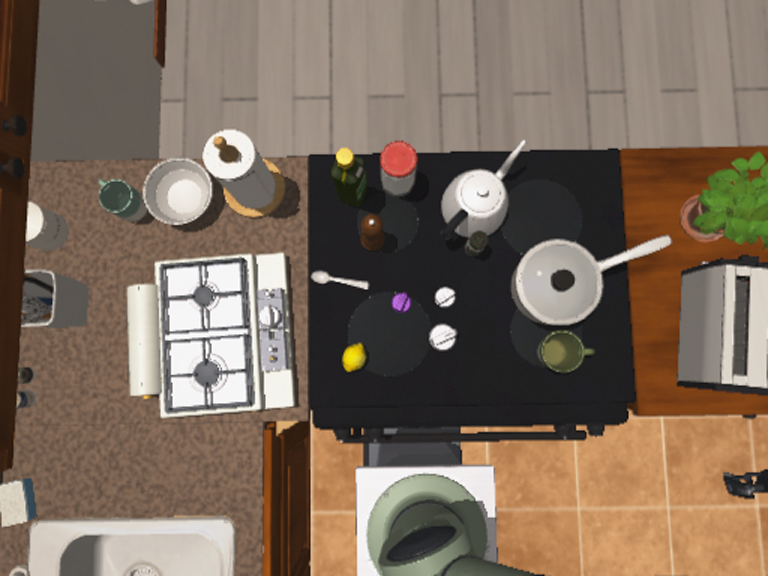

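The top view shows the hob at about (225,335) and the unfinished front tap block at about (272,350). The small bright knob is at (445,296), with its larger look-alike at (443,337). I'll enlarge the block and the knob.

```bash
cat > h.py <<'E'
from workcell import bot, grab_frame
import cv2,numpy as np
def ray(f,uv):
    fl=192/np.tan(np.radians(f["vertical_fov"]/2))
    R=np.array(f["R"]);c=-R.T@np.array(f["t"])
    d=R.T@np.array([(uv[0]-f["cx"])/fl,(uv[1]-f["cy"])/fl,1]);return c,d
def plane(f,uv,z):
    c,d=ray(f,uv);return c+d*(z-c[2])/d[2]
def proj(f,X):
    fl=192/np.tan(np.radians(f["vertical_fov"]/2))
    p=np.array(f["R"])@X+np.array(f["t"]);return p[:2]/p[2]*fl+[f["cx"],f["cy"]]
def tri(fa,ua,fb,ub):
    c1,d1=ray(fa,ua);c2,d2=ray(fb,ub)
    k=np.linalg.lstsq(np.c_[d1,-d2],c2-c1,rcond=None)[0]
    a=c1+k[0]*d1;b=c2+k[1]*d2;return (a+b)/2,np.linalg.norm(a-b)
def crop(f,x0,y0,w,h,s):
    return cv2.resize(f["image"][y0:y0+h,x0:x0+w,::-1],None,fx=s,fy=s,interpolation=cv2.INTER_CUBIC)
E
python3 - <<'E'
from h import *
t=grab_frame("top");s=grab_frame("side")
a=crop(t,160,165,50,92,6);b=crop(s,195,120,105,50,7)[:, :];c=crop(t,280,180,40,60,6);d=crop(s,210,210,70,45,6)
im=np.zeros((600,800,3),np.uint8)
im[:552,:300]=a;im[:360,310:550]=c;im[:0]=0
im2=np.zeros((640,740,3),np.uint8);im2[:350,:735]=b;im2[355:625,:420]=d
cv2.imwrite("pics/c1.png",im[:,:560]);cv2.imwrite("pics/c2.png",im2[:600])
E
```

```text
(no output)
```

View pics/c1.png

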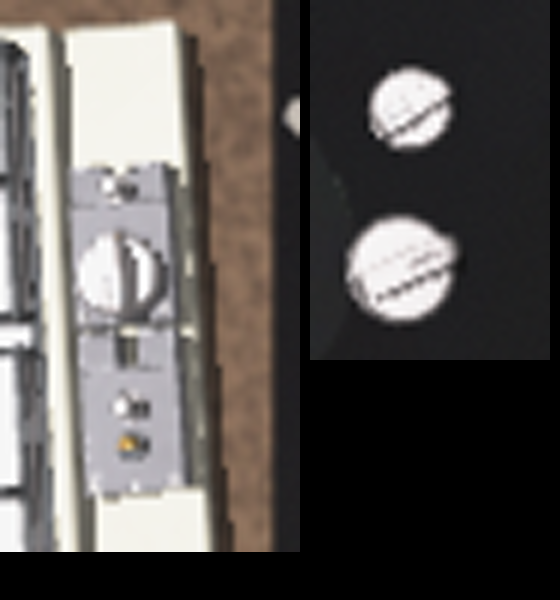

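View pics/c2.png

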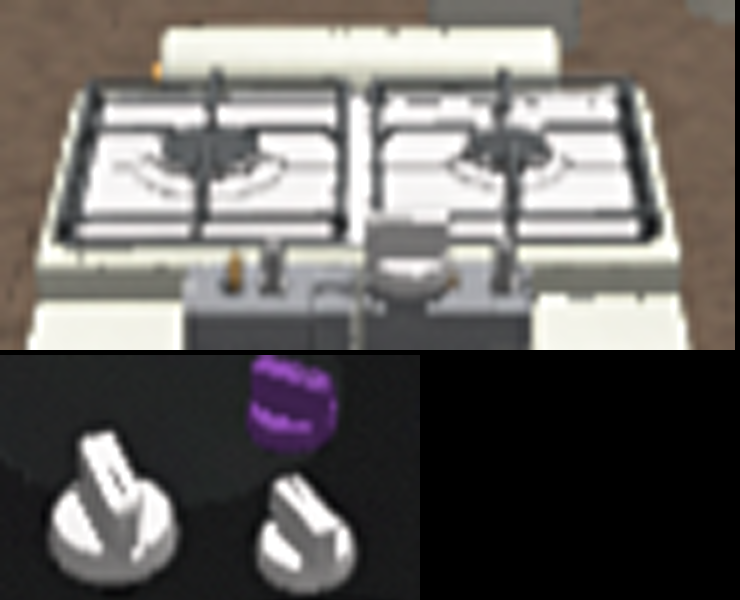

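The crops show, at front: spindle (131,443), pin (124,405), empty notch (125,350) in the enlarged top crop. The unfinished block is the front one. The small knob's bar runs diagonally.

```bash
python3 - <<'E'
from h import *
t=grab_frame("top");s=grab_frame("side")
T=lambda x,y,k=6,o=(160,165):np.array([(x+.5)/k-.5+o[0],(y+.5)/k-.5+o[1]])
S=lambda x,y,k=7,o=(195,120):T(x,y,k,o)
for n,a,b in(("spindle",T(131,443),S(236,255)),("pin",T(121,405),S(272,242)),("pin2",T(111,186),S(505,242)),
  ("frontL corner",T(93,494),S(185,283)),):
    print(n,*[np.round(v,4) for v in tri(t,a,s,b)])
for z in(.09,.1,.11,.12,.13,.14):print(z,[np.round(plane(t,T(*p),z)[:2],4).tolist() for p in((92,494),(186,487),(73,172),(165,163),(131,443))])
# masks: knob white & block grey
hsv=cv2.cvtColor(t["image"],cv2.COLOR_RGB2HSV)
sub=t["image"][180:240,280:320].max(2)>110
n,l,st,ce=cv2.connectedComponentsWithStats(sub.astype(np.uint8))
for i in range(1,n):print(st[i],ce[i]+[280,180],plane(t,ce[i]+[280,180],.015))
sub=s["image"][210:255,210:280].max(2)>90
n,l,st,ce=cv2.connectedComponentsWithStats(sub.astype(np.uint8))
for i in range(1,n):print(st[i],ce[i]+[210,210],plane(s,ce[i]+[210,210],.015))
K=lambda x,y:T(x,y,6,(280,180))
print("line",[plane(t,K(*p),.014).round(4) for p in((385-310,138),(452-310,95))])
D=lambda x,y:T(x,y-355,6,(210,210))
print("bar top",[plane(s,D(*p),.036).round(4) for p in((276,483),(297,475),(339,520),(318,530))])
E
```

```text
spindle [0.404  0.3382 0.0732] 0.0026
pin [0.4241 0.3425 0.0794] 0.0006
pin2 [0.5479 0.3492 0.0792] 0.0022
frontL corner [0.3736 0.3656 0.0405] 0.002
0.09 [[0.375, 0.356], [0.378, 0.3042], [0.5538, 0.3682], [0.558, 0.3167], [0.4025, 0.3347]]
0.1 [[0.3751, 0.3539], [0.378, 0.3025], [0.5525, 0.366], [0.5567, 0.3149], [0.4024, 0.3328]]
0.11 [[0.3751, 0.3518], [0.3781, 0.3008], [0.5512, 0.3639], [0.5554, 0.3131], [0.4023, 0.3308]]
0.12 [[0.3752, 0.3497], [0.3782, 0.2991], [0.55, 0.3617], [0.5541, 0.3113], [0.4022, 0.3289]]
0.13 [[0.3753, 0.3477], [0.3782, 0.2974], [0.5487, 0.3595], [0.5528, 0.3095], [0.402, 0.327]]
0.14 [[0.3754, 0.3456], [0.3783, 0.2957], [0.5475, 0.3573], [0.5515, 0.3077], [0.4019, 0.325]]
[ 10  11  13  14 141] [296.10638298 197.57446809] [ 0.54036987 -0.05546138  0.015     ]
[  6  36  18  17 243] [294.5308642  224.22222222] [ 0.44657888 -0.04730306  0.015     ]
[42  0 14 12 51] [258.92156863 213.25490196] [0.53164162 0.06739314 0.015     ]
[42  8 10  5 28] [255.85714286 220.64285714] [0.52366587 0.02919028 0.015     ]
[  9  13  21  25 356] [228.23595506 236.59550562] [ 0.44651569 -0.04954806  0.015     ]
[ 43  20  16  19 222] [260.19369369 240.27027027] [ 0.54048655 -0.06086064  0.015     ]
[39 42 31  3 69] [264.         253.26086957] [ 0.55298728 -0.11382119  0.015     ]
line [array([ 0.5229, -0.0409,  0.014 ]), array([ 0.5477, -0.081 ,  0.014 ])]
bar top [array([ 0.5263, -0.0448,  0.036 ]), array([ 0.5362, -0.0383,  0.036 ]), array([ 0.5573, -0.0702,  0.036 ]), array([ 0.5476, -0.0778,  0.036 ])]
```

```bash
python3 - <<'E'
from h import *
t=grab_frame("top");s=grab_frame("side")
T=lambda x,y,k=6,o=(160,165):np.array([(x+.5)/k-.5+o[0],(y+.5)/k-.5+o[1]])
P=[plane(t,T(*p),.053)[:2] for p in((92,494),(186,487),(165,163),(73,172))]
print(np.round(P,4).tolist(),[np.linalg.norm(P[i]-P[(i+1)%4]).round(4) for i in range(4)])
# grey mask, upscaled, backprojected rect
im=cv2.resize(t["image"][165:257,160:210],None,fx=6,fy=6,interpolation=cv2.INTER_CUBIC)
h=cv2.cvtColor(im,cv2.COLOR_RGB2HSV)
print(im[460,100],im[300,80],im[520,130],im[470,195],im[300,190],im[480,160])
i=im.astype(int)
m=((h[...,2]>125)&(h[...,2]<185)&(i[...,2]-i[...,0]>=2)).astype(np.uint8)
m=cv2.morphologyEx(m,cv2.MORPH_OPEN,np.ones((7,7)))
n,l,st,ce=cv2.connectedComponentsWithStats(m)
for k in range(1,n):
  if st[k,4]>1500:
    c=np.argwhere(l==k)[:,::-1];r=cv2.minAreaRect(c.astype(np.float32));b=cv2.boxPoints(r)
    w=np.array([plane(t,T(*q),.053)[:2] for q in b]);print(st[k],b.round(0).tolist(),w.round(4).tolist())
    print('centre',w.mean(0).round(4),'sides',np.linalg.norm(w[1]-w[0]).round(4),np.linalg.norm(w[2]-w[1]).round(4))
for z in(.07,.075,.08):print(z,plane(t,T(131,443),z),plane(t,T(121,405),z+.008),plane(s,T(236,255,7,(195,120)),z),plane(s,T(272,242,7,(195,120)),z+.008))
E
```

```text
[[0.3747, 0.3638], [0.3778, 0.3105], [0.5628, 0.3233], [0.5584, 0.3763]] [np.float64(0.0533), np.float64(0.1854), np.float64(0.0531), np.float64(0.1842)]
[187 184 191] [169 165 171] [244 242 235] [117 114 107] [115 113 105] [182 180 187]
0.07 [0.40279726 0.33857584 0.07      ] [0.42385222 0.34275712 0.078     ] [0.40450764 0.34441557 0.07      ] [0.42413443 0.34521129 0.078     ]
0.075 [0.40273351 0.33760942 0.075     ] [0.42370977 0.34176939 0.083     ] [0.40576077 0.3350877  0.075     ] [0.42524608 0.33575721 0.083     ]
0.08 [0.40266975 0.33664299 0.08      ] [0.42356732 0.34078166 0.088     ] [0.4070139  0.32575983 0.08      ] [0.42635773 0.32630313 0.088     ]
```

Call:
{"method": "arm_command", "body": {
  "commands": [
    [[23,25,4],0,-1],
    [[23,25,4],0,-1],
    [[23,25,4],0,-1],
    [[23,25,4],0,-1],
    [[23,25,4],0,-1],
    [[23,25,4],0,-1],
    [[23,25,4],0,-1],
    [[23,25,4],0,-1],
    [[23,25,4],0,-1],
    [[23,25,4],0,-1],
    [[23,25,4],0,-1],
    [[23,25,4],0,-1]
  ],
  "newtons": 40
}}

```text
clock: 1.6
position: [0.4518, -0.2989, 0.2796]
tool_rot: [3.141, -0.0, 0.284]
force: [0.3, -0.4, -0.4]
grip_width: 0.0856
finger_force: 0.0
```

Call:
{"method": "arm_command", "body": {
  "commands": [
    [[-1,35,0],-0.012,0.1],
    [[-1,35,0],-0.012,0.1],
    [[-1,35,0],-0.012,0.1],
    [[-1,35,0],-0.012,0.1],
    [[-1,35,0],-0.012,0.1],
    [[-1,35,0],-0.012,0.1],
    [[-1,35,0],-0.012,0.1],
    [[-1,35,0],-0.012,0.1],
    [[-1,35,0],-0.012,0.1],
    [[-1,35,0],-0.012,0.1],
    [[-1,35,0],-0.012,0.1],
    [[-1,35,0],-0.012,0.1],
    [[-1,35,0],-0.012,0.1],
    [[-1,35,0],-0.012,0.1],
    [[-1,35,0],-0.012,0.1],
    [[-1,35,0],-0.012,0.1],
    [[-1,35,0],-0.012,0.1],
    [[-1,35,0],-0.012,0.1]
  ]
}}

```text
clock: 3.4
position: [0.4328, 0.3314, 0.2794]
tool_rot: [-3.142, -0.0, 0.067]
force: [-0.4, -0.8, -0.1]
grip_width: 0.0386
finger_force: 0.0
```

Call:
{"method": "arm_command", "body": {
  "commands": [
    [[-4,5,-20],0,0.1],
    [[-4,4.5,-20],0,0.1],
    [[0,0,-30],0,0.1],
    [[0,0,-30],0,0.1],
    [[0,0,-30],0,0.1],
    [[0,0,-30],0,0.1],
    [[0,0,-10],0,0.1],
    [[0,0,0],0,0.1],
    [[0,0,0],0,0.1]
  ]
}}

```text
clock: 4.3
position: [0.4254, 0.34, 0.1104]
tool_rot: [-3.141, -0.001, 0.068]
force: [-0.2, 0.5, 0.4]
grip_width: 0.0387
finger_force: 0.0
```

```bash
python3 - <<'E'
from h import *
o=bot.observe();p=np.array(o["position"]);print(p.round(4))
t=grab_frame("top");s=grab_frame("side")
for n,X in(("tcp",p),("pin",[.4243,.341,.08]),("spin",[.403,.338,.072])):print(n,proj(t,np.array(X)),proj(s,np.array(X)))
im=np.zeros((600,800,3),np.uint8)
im[:420,:390]=crop(s,205,110,65,70,6);im[:420,400:760]=crop(t,160,195,60,70,6)
cv2.imwrite("pics/d1.png",im[:430])
E
```

```text
[0.4254 0.34   0.1104]
tcp [178.64706316 231.35241614] [233.33615758 147.00861553]
pin [180.15805086 231.92504949] [233.34276759 154.19466901]
spin [181.47345265 238.34731219] [227.67188944 156.32430065]
```

View pics/d1.png

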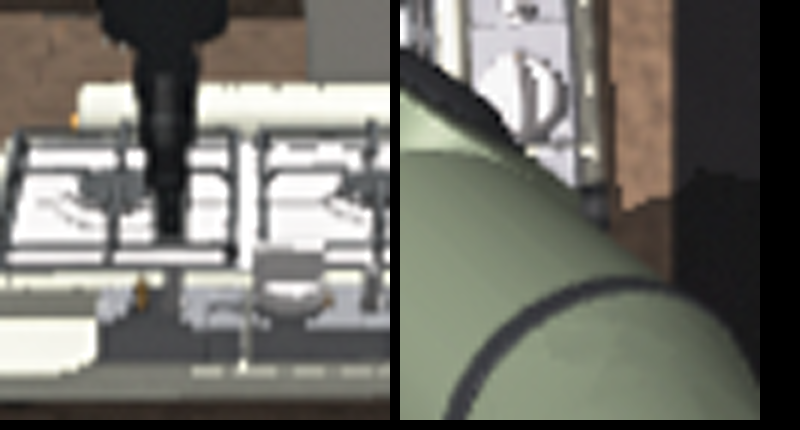

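The side view shows the fingertips at (170,235) directly over the pin at (172,275), with the spindle clear at (142,280). The arm hides the pin from the top view. I'll descend and grip.

Call:
{"method": "arm_command", "body": {
  "commands": [
    [[-0.5,0.5,-15],0,0.1],
    [[-0.5,0.5,-15],0,0.1],
    [[0,0,-10],0,0.1],
    [[0,0,-6],0,0.1],
    [[0,0,-5],0,0.1],
    [[0,0,0],0,0.1],
    [[0,0,0],0,0.1]
  ]
}}

```text
clock: 5.1
position: [0.4241, 0.3406, 0.0586]
tool_rot: [-3.141, -0.0, 0.068]
force: [0.2, 0.7, -0.4]
grip_width: 0.0386
finger_force: 0.0
```

Call:
{"method": "arm_command", "body": {
  "commands": [
    [[0,0,0],0,1],
    [[0,0,0],0,1],
    [[0,0,0],0,1],
    [[0,0,0],0,1],
    [[0,0,0],0,1],
    [[0,0,0],0,1]
  ],
  "newtons": 30
}}

```text
clock: 5.7
position: [0.4242, 0.3415, 0.0588]
tool_rot: [-3.14, -0.001, 0.068]
force: [-1.5, 6.0, 6.4]
grip_width: 0.011
finger_force: 29.6
```

Call:
{"method": "arm_command", "body": {
  "commands": [
    [[0,0.5,3],0,1],
    [[0,0,5],0,1],
    [[0,0,8],0,1],
    [[0,0,10],0,1],
    [[0,0,10],0,1],
    [[0,0,4],0,1],
    [[0,0,0],0,1]
  ]
}}

```text
clock: 6.4
position: [0.4243, 0.3409, 0.099]
tool_rot: [-3.141, -0.001, 0.067]
force: [-0.4, 0.1, -0.5]
grip_width: 0.0109
finger_force: 29.5
```

```bash
python3 - <<'E'
from h import *
s=grab_frame("side")
cv2.imwrite("pics/d2.png",crop(s,205,110,65,70,6))
p=np.array(bot.observe()["position"]);print(p,proj(s,p),proj(s,p-[0,0,.028]))
E
```

```text
[0.42408141 0.34084686 0.09852943] [233.11838601 149.77365089] [233.36232298 156.45450994]
```

View pics/d2.png

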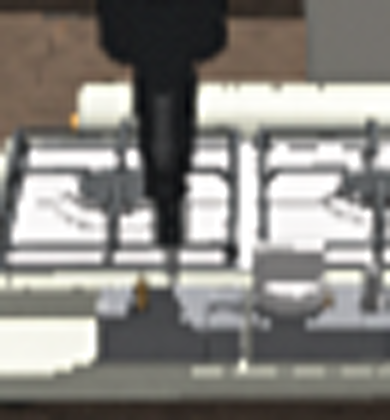

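The pin is out of the bore, hanging below the fingers at (172,270). I'll move it 29 mm along the block to the notch.

Call:
{"method": "arm_command", "body": {
  "commands": [
    [[10,1.2,0],0,1],
    [[10,1,0],0,1],
    [[9,0.9,0],0,1],
    [[0,0,0],0,1],
    [[0,0,-8],0,1],
    [[0,0,-8],0,1],
    [[0,0,-6],0,1],
    [[0,0,-5],0,1],
    [[0,0,0],0,1]
  ]
}}

```text
clock: 7.35
position: [0.4525, 0.3439, 0.0704]
tool_rot: [3.141, 0.001, 0.068]
force: [-0.1, 0.2, -0.4]
grip_width: 0.0108
finger_force: 29.5
```

Call:
{"method": "arm_command", "body": {
  "commands": [
    [[0,0,-5],0,1],
    [[0,0,-4],0,1],
    [[0,0,-2],0,1],
    [[0,0,0],0,1]
  ]
}}

```text
clock: 7.75
position: [0.4529, 0.344, 0.06]
tool_rot: [3.141, 0.0, 0.068]
force: [-0.2, -0.1, -0.4]
grip_width: 0.0108
finger_force: 29.5
```

Call:
{"method": "arm_command", "body": {
  "commands": [
    [[0,0,-1],0,1],
    [[0,0,-0.5],0,1],
    [[0,0,0],0,1]
  ]
}}

```text
clock: 8.05
position: [0.453, 0.3442, 0.0589]
tool_rot: [-3.141, -0.0, 0.068]
force: [0.7, 1.1, -1.2]
grip_width: 0.0108
finger_force: 29.6
```

Call:
{"method": "arm_command", "body": {
  "commands": [
    [[0,0,0],0,0.5],
    [[0,0,0],0,0.3],
    [[0,0,0],0,0.1],
    [[0,0,0],0,0.1],
    [[0,0,5],0,0.1],
    [[0,0,15],0,0.1],
    [[0,0,25],0,0.1],
    [[0,0,30],0,0.1],
    [[0,0,35],0,0.1],
    [[0,0,35],0,0.1],
    [[0,0,35],0,0.1]
  ]
}}

```text
clock: 9.15
position: [0.4527, 0.344, 0.2417]
tool_rot: [-3.141, -0.001, 0.068]
force: [0.1, -0.5, -0.4]
grip_width: 0.0388
finger_force: 0.0
```

Call:
{"method": "arm_command", "body": {
  "commands": [
    [[7,-33,0],-0.089,0.1],
    [[7,-33,0],-0.089,0.1],
    [[7,-33,0],-0.089,0.1],
    [[7,-33,0],-0.089,0.1],
    [[7,-33,0],-0.089,0.1],
    [[7,-33,0],-0.089,0.1],
    [[7,-33,0],-0.089,0.1],
    [[7,-33,0],-0.089,0.1],
    [[7,-33,0],-0.089,0.1],
    [[7,-33,0],-0.089,0.1],
    [[7,-33,0],-0.089,0.1],
    [[7,-33,0],-0.089,0.1],
    [[0,0,0],0,0.1]
  ]
}}

```text
clock: 10.45
position: [0.5372, -0.0561, 0.2401]
tool_rot: [-3.141, -0.002, -1.008]
force: [-0.5, 1.3, -0.6]
grip_width: 0.0388
finger_force: 0.0
```

```bash
python3 - <<'E'
from h import *
o=bot.observe();p=np.array(o["position"]);print(p.round(4),np.round(o["tool_rot"],3),np.round(o["qpos"],2))
t=grab_frame("top");s=grab_frame("side")
im=np.zeros((600,800,3),np.uint8)
im[:552,:300]=crop(t,160,165,50,92,6);im[:245,310:730]=crop(s,210,130,60,35,7)
im[260:590,310:790]=crop(s,200,205,80,55,6)
cv2.imwrite("pics/d3.png",im)
E
```

```text
[ 0.5372 -0.0561  0.2401] [-3.141e+00 -2.000e-03 -1.008e+00] [-0.16  0.38  0.21  1.82 -0.09  0.94 -2.49]
```

View pics/d3.png

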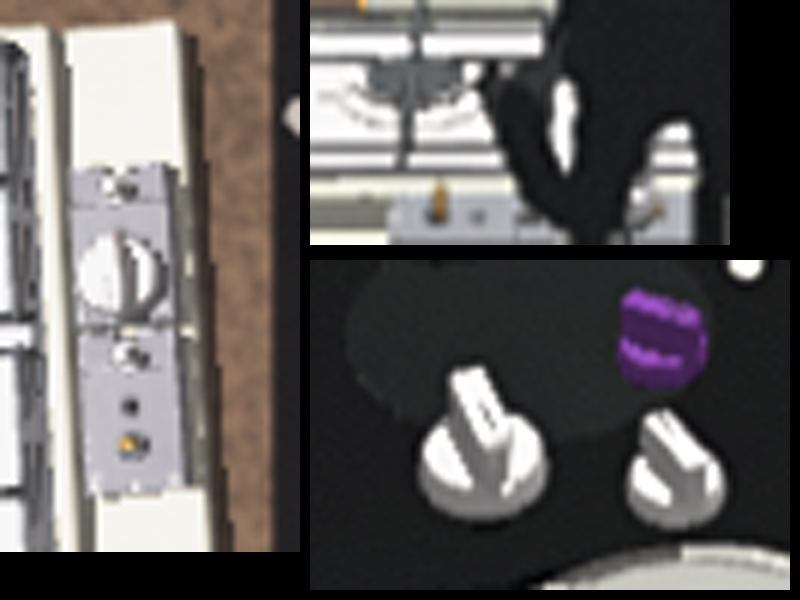

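The top crop shows the pin parked in the notch at (127,355) and the bore empty at (131,406). The small knob stands untouched at (675,470) in the lower-right crop. I'll refine its centre.

```bash
python3 - <<'E'
from h import *
t=grab_frame("top");s=grab_frame("side")
def blob(f,x0,y0,w,h,th,z):
    g=cv2.resize(f["image"][y0:y0+h,x0:x0+w].max(2),None,fx=8,fy=8,interpolation=cv2.INTER_CUBIC)
    n,l,st,ce=cv2.connectedComponentsWithStats((g>th).astype(np.uint8))
    k=1+np.argmax(st[1:,4]);pts=np.argwhere(l==k)[:,::-1]
    P=np.array([plane(f,(q+.5)/8-.5+[x0,y0],z)[:2] for q in pts])
    return st[k],P,pts
st,P,_=blob(t,285,187,24,22,130,.014)
c,r=cv2.minEnclosingCircle((P*1000).astype(np.float32));print("top",st,c,r,P.mean(0),P.min(0),P.max(0))
st,P,pts=blob(s,252,228,24,26,60,.007);print("side",st,P.min(0),P.max(0))
print("side extents at z=.007, x:",(P[:,0].min()+P[:,0].max())/2)
st,P,pts=blob(s,252,228,24,26,205,.036)
c=cv2.minAreaRect(pts.astype(np.float32));print(st,c)
E
```

```text
top [   81     0   111   176 13438] (540.8479614257812, -76.8700180053711) 44.78779220581055 [ 0.54604174 -0.08039377] [ 0.50127575 -0.10032639] [ 0.57978393 -0.05047394]
side [    5    12   135   164 15739] [ 0.51708205 -0.09071976] [ 0.5659961  -0.00122879]
side extents at z=.007, x: 0.5415390783992243
[  34   22   96  105 3011] ((85.39959716796875, 69.37602996826172), (130.8473663330078, 31.801382064819336), 47.41950988769531)
```

Call:
{"method": "arm_command", "body": {
  "commands": [
    [[2,-1,-30],0,0.1],
    [[2.3,-0.7,-40],0,0.1],
    [[0,0,-40],0,0.1],
    [[0,0,-40],0,0.1],
    [[0,0,-25],0,0.1],
    [[0,0,0],0,0.1]
  ]
}}

```text
clock: 11.25
position: [0.5395, -0.0523, 0.0613]
tool_rot: [3.138, 0.003, -0.998]
force: [0.3, -0.5, -0.3]
grip_width: 0.0383
finger_force: 0.0
```

Call:
{"method": "arm_command", "body": {
  "commands": [
    [[0,0,-15],0,0.1],
    [[0,0,-15],0,0.1],
    [[0,0,-10],0,0.1],
    [[0,0,-5],0,0.1],
    [[0,0,0],0,0.1]
  ]
}}

```text
clock: 11.75
position: [0.5411, -0.0535, 0.0186]
tool_rot: [3.141, 0.0, -1.0]
force: [0.6, 0.3, 0.5]
grip_width: 0.0386
finger_force: 0.0
```

Call:
{"method": "arm_command", "body": {
  "commands": [
    [[0.2,-2,0],0,0.1],
    [[0.2,-2.2,0],0,0.1],
    [[0,0,0],0,0.1],
    [[0,0,0],0,0.1]
  ]
}}

```text
clock: 12.15
position: [0.5418, -0.0579, 0.0191]
tool_rot: [-3.141, -0.0, -1.0]
force: [0.5, -0.6, 0.4]
grip_width: 0.0381
finger_force: 0.0
```

Call:
{"method": "arm_command", "body": {
  "commands": [
    [[0,0,-1],0,1],
    [[0,0,0],0,1],
    [[0,0,0],0,1],
    [[0,0,0],0,1],
    [[0,0,0],0,1],
    [[0,0,0],0,1]
  ],
  "newtons": 60
}}

```text
clock: 12.75
position: [0.5417, -0.0578, 0.0179]
tool_rot: [-3.141, -0.0, -1.0]
force: [-1.5, -0.1, 6.1]
grip_width: 0.0118
finger_force: 59.1
```

Call:
{"method": "arm_command", "body": {
  "commands": [
    [[0,0,5],0,1],
    [[0,0,10],0,1],
    [[0,0,15],0,1],
    [[0,0,20],0,1],
    [[0,0,30],0,1],
    [[0,0,30],0,1],
    [[0,0,30],0,1],
    [[0,0,0],0,1]
  ]
}}

```text
clock: 13.55
position: [0.5435, -0.058, 0.1625]
tool_rot: [-3.136, -0.003, -1.001]
force: [0.8, 0.2, 0.1]
grip_width: 0.0115
finger_force: 58.6
```

```bash
python3 - <<'E'
from h import *
o=bot.observe();p=np.array(o["position"]);print(p.round(4),np.round(o["tool_rot"],3),np.round(o["qpos"],2))
E
```

```text
[ 0.5435 -0.058   0.1625] [-3.136e+00 -3.000e-03 -1.001e+00] [-0.15  0.49  0.2   1.89 -0.13  0.77 -2.45]
```

Call:
{"method": "arm_command", "body": {
  "commands": [
    [[-10,28.4,0],0.0763,1],
    [[-10,28.4,0],0.0763,1],
    [[-10,28.4,0],0.0763,1],
    [[-10,28.4,0],0.0763,1],
    [[-10,28.4,0],0.0763,1],
    [[-10,28.4,0],0.0763,1],
    [[-10,28.4,0],0.0763,1],
    [[-10,28.4,0],0.0763,1],
    [[-10,28.4,0],0.0763,1],
    [[-10,28.4,0],0.0763,1],
    [[-10,28.4,0],0.0763,1],
    [[-10,28.4,0],0.0763,1],
    [[-10,28.4,0],0.0763,1],
    [[-10,28.4,0],0.0763,1],
    [[0,0,0],0,1]
  ]
}}

```text
clock: 15.05
position: [0.3999, 0.3434, 0.1583]
tool_rot: [-3.14, -0.0, 0.075]
force: [-0.1, 0.3, -1.5]
grip_width: 0.0117
finger_force: 58.6
```

Call:
{"method": "arm_command", "body": {
  "commands": [
    [[1.5,-1.5,-15],-0.007,1],
    [[1.5,-1.5,-15],0,1],
    [[0,0,-15],0,1],
    [[0,0,-10],0,1],
    [[0,0,0],0,1],
    [[0,0,0],0,1]
  ]
}}

```text
clock: 15.65
position: [0.4048, 0.3367, 0.1032]
tool_rot: [3.142, -0.0, 0.061]
force: [-0.5, -0.4, -0.8]
grip_width: 0.0117
finger_force: 58.6
```

```bash
python3 - <<'E'
from h import *
o=bot.observe();p=np.array(o["position"]);print(p.round(4),np.round(o["tool_rot"],3))
t=grab_frame("top");s=grab_frame("side")
for n,X in(("knob under",p-[0,0,.018]),("tip",[.403,.34,.072])):print(n,(proj(s,np.array(X))-[195,115]+.5)*8)
im=np.zeros((600,800,3),np.uint8)
im[:480,:560]=crop(s,195,115,70,60,8)
cv2.imwrite("pics/d4.png",im[:490,:570])
E
```

```text
[0.4048 0.3367 0.1032] [ 3.142 -0.     0.061]
knob under [267.77725262 310.81105265]
tip [265.85933445 332.58033332]
```

View pics/d4.png

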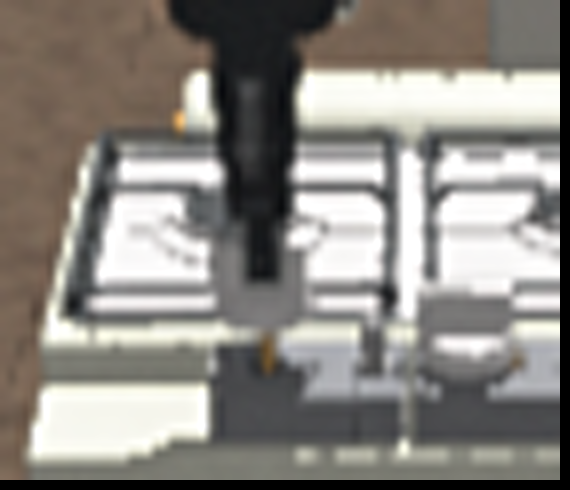

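The knob hangs above the spindle, its body spanning columns 217–303 (centre about 260), with the brass spindle at column 268. So the knob sits a few mm toward -x, and I'll measure by how much.

```bash
python3 - <<'E'
from h import *
p=np.array(bot.observe()["position"]);print(p.round(4))
s=grab_frame("side")
im=cv2.resize(s["image"][115:175,195:265],None,fx=8,fy=8,interpolation=cv2.INTER_CUBIC).astype(int)
b=np.argwhere((im[...,0]-im[...,2]>50)&(np.arange(480)[:,None]>325)&(np.arange(560)>240)&(np.arange(560)<300))
print("brass",b.mean(0),b.min(0),b.max(0))
U=lambda x,y:(np.array([x,y])+.5)/8-.5+[195,115]
for y in(290,300,308):
    r=im[y,:,:].max(1);print(y,r[195:325:4].tolist())
# world x per zoompx: spindle & knob axes
R=lambda X:(proj(s,np.array(X))-[195,115]+.5)*8-.5
print(R([.403,.34,.065]),R([.407,.34,.065]),R([p[0],p[1],p[2]-.011]),R([p[0]-.024,p[1],p[2]-.011]),R([p[0]+.024,p[1],p[2]-.011]))
E
```

```text
[0.405  0.337  0.1035]
brass [354.5308642  267.72839506] [342 264] [367 271]
290 [126, 129, 133, 139, 141, 131, 118, 116, 119, 121, 121, 117, 112, 108, 107, 106, 107, 107, 107, 106, 106, 109, 114, 117, 118, 117, 119, 138, 155, 147, 129, 124, 124]
300 [240, 243, 243, 237, 219, 174, 131, 113, 116, 115, 118, 119, 119, 119, 118, 117, 117, 117, 117, 118, 118, 119, 119, 119, 119, 116, 119, 140, 167, 184, 196, 220, 240]
308 [195, 198, 196, 188, 171, 142, 117, 109, 114, 116, 119, 121, 122, 123, 122, 122, 122, 122, 122, 122, 122, 123, 123, 122, 119, 114, 115, 127, 146, 159, 169, 187, 201]
[265.97158975 345.26396046] [274.43518653 345.4794748 ] [266.98650462 296.11305765] [215.55455029 294.83566305] [318.48601038 297.39212999]
```

```bash
python3 - <<'E'
from h import *
s=grab_frame("side")
bg=cv2.resize(cv2.imread("pics/side0.png"),(512,384),interpolation=cv2.INTER_AREA)[:,:,::-1].astype(int)
d=np.abs(s["image"].astype(int)-bg).max(2)
for v in range(147,158):print(v,d[v,216:242].tolist())
R=lambda X:proj(s,np.array(X))
p=np.array(bot.observe()["position"])
for z in(-.018,-.004):print(R(p+[-.024,0,z]),R(p+[0,0,z]),R(p+[.024,0,z]),R(p+[0,-.024,z]))
E
```

```text
147 [5, 10, 6, 3, 2, 109, 55, 41, 14, 129, 202, 203, 206, 163, 109, 100, 101, 25, 10, 4, 3, 3, 3, 3, 1, 6]
148 [3, 6, 4, 7, 5, 106, 63, 32, 3, 121, 202, 204, 206, 176, 137, 125, 125, 38, 6, 3, 2, 2, 2, 3, 1, 4]
149 [9, 9, 10, 14, 13, 86, 64, 29, 5, 116, 200, 209, 207, 186, 136, 115, 109, 27, 12, 10, 9, 9, 9, 10, 8, 14]
150 [8, 8, 7, 10, 8, 33, 11, 51, 44, 42, 79, 78, 77, 73, 49, 30, 27, 13, 11, 9, 7, 7, 6, 8, 1, 3]
151 [4, 5, 4, 4, 1, 12, 4, 44, 27, 18, 22, 20, 20, 22, 18, 15, 11, 25, 1, 1, 3, 2, 3, 3, 2, 5]
152 [14, 16, 16, 17, 13, 2, 8, 7, 80, 106, 105, 105, 105, 103, 102, 104, 104, 55, 27, 14, 15, 15, 14, 14, 11, 21]
153 [7, 7, 7, 8, 4, 14, 6, 11, 65, 77, 73, 73, 74, 74, 74, 78, 85, 62, 38, 4, 7, 8, 7, 6, 5, 20]
154 [9, 10, 9, 9, 11, 11, 16, 16, 5, 7, 11, 14, 15, 12, 2, 6, 6, 24, 36, 3, 6, 7, 7, 4, 17, 59]
155 [14, 14, 14, 14, 14, 17, 29, 19, 49, 48, 49, 44, 27, 41, 56, 47, 39, 53, 54, 64, 16, 9, 14, 14, 38, 6]
156 [12, 12, 13, 12, 11, 14, 20, 5, 42, 43, 66, 71, 62, 59, 49, 20, 91, 134, 134, 91, 14, 6, 13, 13, 107, 118]
157 [10, 4, 5, 10, 9, 10, 24, 27, 54, 53, 69, 63, 41, 23, 14, 6, 91, 131, 127, 73, 7, 1, 9, 9, 102, 120]
[221.5904439  153.12599377] [228.00029923 153.28630964] [234.41854819 153.44683544] [227.26225627 156.330466  ]
[221.39859939 149.76037788] [227.84629225 149.91942804] [234.30247834 150.0786877 ] [227.1014312  152.92987587]
```

Call:
{"method": "arm_command", "body": {
  "commands": [
    [[1.5,1.5,0],0.007,1],
    [[1.2,1.5,0],0,1],
    [[0,0,0],0,1],
    [[0,0,-6],0,1],
    [[0,0,-4],0,1],
    [[0,0,0],0,1]
  ]
}}

```text
clock: 16.45
position: [0.407, 0.3395, 0.092]
tool_rot: [3.141, 0.001, 0.068]
force: [0.0, -0.2, -0.5]
grip_width: 0.0116
finger_force: 58.6
```

Call:
{"method": "arm_command", "body": {
  "commands": [
    [[0,0,-2],0,1],
    [[0,0,0],0,1]
  ]
}}

```text
clock: 16.65
position: [0.4074, 0.3398, 0.0907]
tool_rot: [3.142, 0.0, 0.068]
force: [-0.0, -0.9, 1.2]
grip_width: 0.0116
finger_force: 58.8
```

Call:
{"method": "arm_command", "body": {
  "commands": [
    [[0,0,-2],0,1],
    [[0,0,0],0,1]
  ]
}}

```text
clock: 16.85
position: [0.4074, 0.3398, 0.0888]
tool_rot: [-3.142, -0.0, 0.068]
force: [-1.0, -0.5, 5.6]
grip_width: 0.0118
finger_force: 59.1
```

Call:
{"method": "arm_command", "body": {
  "commands": [
    [[0,0,-2],0,1],
    [[0,0,0],0,1]
  ]
}}

```text
clock: 17.05
position: [0.4075, 0.3399, 0.0869]
tool_rot: [-3.141, -0.0, 0.068]
force: [-1.6, -0.8, 5.8]
grip_width: 0.0116
finger_force: 59.3
```

Call:
{"method": "arm_command", "body": {
  "commands": [
    [[0,0,1],0,1],
    [[-0.7,-0.3,0],0,1],
    [[-0.5,-0.3,0],0,1],
    [[0,0,0],0,1]
  ]
}}

```text
clock: 17.45
position: [0.4067, 0.3396, 0.0882]
tool_rot: [-3.141, -0.001, 0.068]
force: [1.7, -0.4, 5.3]
grip_width: 0.0114
finger_force: 59.3
```

Call:
{"method": "arm_command", "body": {
  "commands": [
    [[-0.5,0,0],0,1],
    [[-0.5,0,0],0,1],
    [[0,0,0],0,1]
  ]
}}

```text
clock: 17.75
position: [0.405, 0.3392, 0.0877]
tool_rot: [-3.142, 0.0, 0.068]
force: [0.4, 0.8, 0.2]
grip_width: 0.0117
finger_force: 58.6
```

Call:
{"method": "arm_command", "body": {
  "commands": [
    [[0,0,-2],0,1],
    [[0,0,0],0,1]
  ]
}}

```text
clock: 17.95
position: [0.405, 0.3395, 0.0856]
tool_rot: [-3.141, 0.0, 0.068]
force: [-1.6, 3.0, 3.7]
grip_width: 0.0116
finger_force: 59.1
```

Call:
{"method": "arm_command", "body": {
  "commands": [
    [[0,0,-2],0,1],
    [[0,0,0],0,1]
  ]
}}

```text
clock: 18.15
position: [0.405, 0.3395, 0.0836]
tool_rot: [-3.141, 0.0, 0.068]
force: [-2.6, 1.9, 5.0]
grip_width: 0.0115
finger_force: 59.3
```

Call:
{"method": "arm_command", "body": {
  "commands": [
    [[-0.3,0.4,1],0,1],
    [[-0.3,0.3,0],0,1],
    [[0,0,0],0,1]
  ]
}}

```text
clock: 18.45
position: [0.4046, 0.34, 0.0847]
tool_rot: [-3.141, -0.0, 0.068]
force: [-0.7, 3.9, -0.9]
grip_width: 0.0115
finger_force: 58.7
```

Call:
{"method": "arm_command", "body": {
  "commands": [
    [[0,0,-2],0,1],
    [[0,0,0],0,1]
  ]
}}

```text
clock: 18.65
position: [0.4046, 0.3401, 0.0825]
tool_rot: [-3.141, -0.0, 0.068]
force: [0.1, 5.6, -2.5]
grip_width: 0.0116
finger_force: 58.8
```

Call:
{"method": "arm_command", "body": {
  "commands": [
    [[0,0.5,0],0,1],
    [[0,0.4,-1],0,1],
    [[0,0,-1.5],0,1],
    [[0,0,0],0,1]
  ]
}}

```text
clock: 19.05
position: [0.4045, 0.3405, 0.08]
tool_rot: [3.141, 0.0, 0.068]
force: [-0.2, 0.8, -0.9]
grip_width: 0.0113
finger_force: 58.8
```

Call:
{"method": "arm_command", "body": {
  "commands": [
    [[0,0,-2],0,1],
    [[0,0,0],0,1]
  ]
}}

```text
clock: 19.25
position: [0.4045, 0.3406, 0.078]
tool_rot: [3.141, 0.0, 0.068]
force: [0.5, -0.4, -0.8]
grip_width: 0.0114
finger_force: 58.8
```

Call:
{"method": "arm_command", "body": {
  "commands": [
    [[0,0,-2],0,1],
    [[0,0,0],0,1]
  ]
}}

```text
clock: 19.45
position: [0.4046, 0.3407, 0.0762]
tool_rot: [3.141, -0.0, 0.068]
force: [-1.0, -0.8, 4.5]
grip_width: 0.0116
finger_force: 59.5
```

Call:
{"method": "arm_command", "body": {
  "commands": [
    [[0,0,-2],0,1],
    [[0,0,0],0,1]
  ]
}}

```text
clock: 19.65
position: [0.4046, 0.3407, 0.0743]
tool_rot: [3.141, 0.0, 0.068]
force: [-2.0, -0.9, 6.0]
grip_width: 0.0117
finger_force: 59.7
```

Home at about z = 0.077, and the spring is now resisting. I'll press to the stop.

Call:
{"method": "arm_command", "body": {
  "commands": [
    [[0,0,-1.5],0,1],
    [[0,0,-1],0,1],
    [[0,0,0],0,1]
  ]
}}

```text
clock: 19.95
position: [0.4047, 0.3408, 0.0724]
tool_rot: [-3.142, -0.0, 0.068]
force: [-4.1, -3.0, 17.4]
grip_width: 0.0114
finger_force: 61.5
```

Call:
{"method": "arm_command", "body": {
  "commands": [
    [[0,0,-1],0,1],
    [[0,0,0],0,1]
  ]
}}

```text
clock: 20.15
position: [0.4048, 0.3408, 0.072]
tool_rot: [-3.141, -0.001, 0.068]
force: [-6.6, -5.7, 30.9]
grip_width: 0.0116
finger_force: 63.5
```

Call:
{"method": "arm_command", "body": {
  "commands": [
    [[-0.3,-0.2,0.5],0,1],
    [[0,0,0],0,1],
    [[0,0,0],0,1]
  ]
}}

```text
clock: 20.45
position: [0.4047, 0.3408, 0.0723]
tool_rot: [-3.141, -0.001, 0.068]
force: [-2.4, -3.6, 23.3]
grip_width: 0.0116
finger_force: 62.0
```

```bash
python3 - <<'E'
from h import *
t=grab_frame("top");s=grab_frame("side")
im=np.zeros((600,800,3),np.uint8)
im[:480,:480]=crop(s,200,115,60,60,8);im[:552,490:790]=crop(t,160,165,50,92,6)
cv2.imwrite("pics/d5.png",im)
o=bot.observe();print(o["position"],o["force"],o["finger_force"],o["clock"])
E
```

```text
[0.40466695 0.34074519 0.07229279] [-3.58961244 -4.68848772 24.83627771] 62.044594287872314 20.55
```

View pics/d5.png

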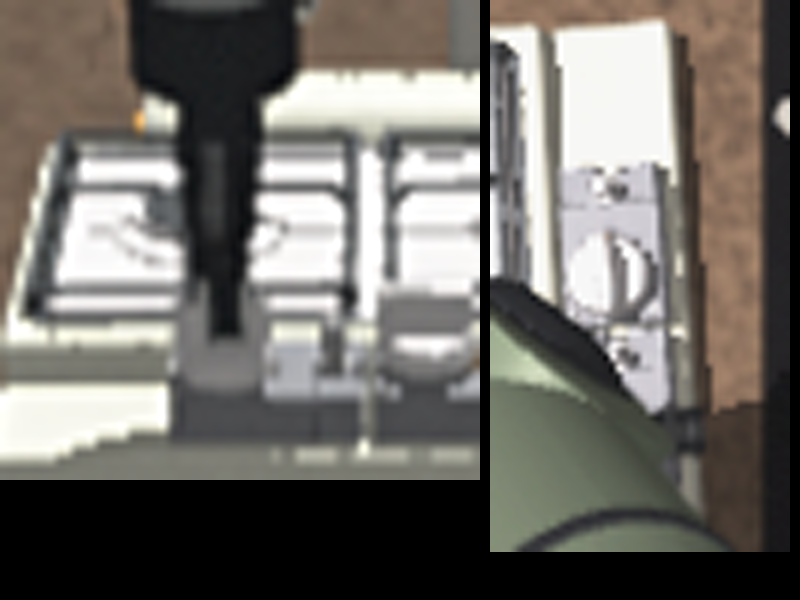

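The side view shows the knob seated down on the block at (220,365), still gripped. The pin is parked in the notch, at (333,345) in the side crop and (625,352) in the top crop. The push is steady at about 24 N, so I'll hand in.

```bash
python3 -c "
from workcell import ticket
print(ticket.job_done())"
```

```text
the job is handed in; nothing more can be done
None
```

The locking pin is parked in the front tap block's notch, and the knob is fully home on the spindle, still gripped and held at the stop with about 24 N; I handed the job in at about 20.6 s, and no verdict was returned.

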